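# Return the missing case to its place in the tight row

### The job

The metal cases on the wooden board stand side by side in order of height, and the size that belongs in the middle of that row is standing loose on the bench (it is the taller of the two loose cases). Slide the row apart along the board at the big step in height, without lifting or tipping the two cases on either side of the gap, and only once the gap is open stand the loose case in it, upright and square in line with its neighbours, and let go.

Things in the scene. Friction and masses are not known exactly. Their poses are not given: they have to be found in the camera images.
- case70_mid (a point): Loose case to put away: bare-metal box, 52 mm (x) by 50 mm (y) by 70 mm tall, about 0.22 kg, upright on the bench beyond the board. Point at its centre, 35 mm above its underside; z up. The other loose case looks alike but is only 30 mm tall; that case, a white pot and a dispenser stand in one rough line with this case, in any order, centres at least 110 mm apart.
- case55_mid (a point): Row case below the missing size: metal box, 52 mm (x) by 50 mm (y) by 55 mm tall, about 0.18 kg, loose on the board. Point at its centre, 27.5 mm above its underside; x across the row, y along it. About 2 mm away on its -y side stands the 40 mm tall case that begins the row. The cases slide easily on the board but tip if pushed high up.
- case85_mid (a point): Row case above the missing size: metal box, 52 mm (x) by 50 mm (y) by 85 mm tall, about 0.27 kg, loose on the board, 2 mm from the 55 mm case, on its +y side. Point at its centre, 42.5 mm above its underside; axes alike. 2 mm away on its own +y side stands the 100 mm case that ends the row and slides along if this is slid that way. Its -x and +x faces are free to grip.
- board: Fixed flat wooden board, 90 mm (x) by 410 mm (y) by 18 mm thick, no lip; origin at the centre of its underside, z up. The row runs along y at mid-width, centred on it, heights 40, 55, 85, 100 mm growing to +y (robot's left). A fixed steel plate 60 mm high, 4 mm thick stands at each end (y = +-197 mm), about 90 mm of free board beyond each end of the row.

How it is judged (in metres and radians):
On the way:
1. the 55 and 85 mm cases have been slid apart, leaving a gap wide enough for the loose case (centres more than 101 mm apart), both standing on the board, while the loose case is still outside the row (horizontal distance between case55_mid and case85_mid above 0.101 m and angle between each of case55_mid, case85_mid's own z axis and vertical below 0.15 rad and horizontal distance between case70_mid and board above 0.1 m), for 0.2 s.
At the end, for the whole second after the job is handed in: The 70 mm case stands between the 55 mm (its -y side) and 85 mm (+y side) cases, centres 44 to 120 mm from it; all three stand on the board, upright within 0.15 rad, within 20 mm of its mid-line and square to it within 0.21 rad (70 mm case any side to the front), let go, for a second (angle between each of case70_mid, case55_mid, case85_mid's own z axis and vertical below 0.15 rad and z of case70_mid in the frame of board between 0.045 and 0.061 m and x of case70_mid in the frame of board between -0.02 and 0.02 m and (angle between the x axis of case70_mid and the x axis of board, either way round below 0.21 rad or angle between the x axis of case70_mid and the y axis of board, either way round below 0.21 rad) and z of case55_mid in the frame of board between 0.0375 and 0.0535 m and x of case55_mid in the frame of board between -0.02 and 0.02 m and angle between the x axis of case55_mid and the x axis of board, either way round below 0.21 rad and z of case85_mid in the frame of board between 0.0525 and 0.0685 m and x of case85_mid in the frame of board between -0.02 and 0.02 m and angle between the x axis of case85_mid and the x axis of board, either way round below 0.21 rad and y of case70_mid in the frame of case55_mid above 0.044 m and y of case70_mid in the frame of case85_mid below -0.044 m and horizontal distance between case70_mid and case55_mid below 0.12 m and horizontal distance between case70_mid and case85_mid below 0.12 m); the robot touches nothing.
It fails at once if the 55 or the 85 mm case is lifted more than 20 mm off the board or tipped beyond 0.5 rad (z of case55_mid in the frame of board above 0.0655 m or z of case85_mid in the frame of board above 0.0805 m or angle between any of case55_mid, case85_mid's own z axis and vertical above 0.5 rad).
It also fails if it takes over 58 s, if anything falls off the work surface, if the arm or the gripper's body presses on something with over 40 N, if the wrist force passes 120 N, or if a joint passes its speed limit or range.

### The arm

A 6-joint arm with a two-finger parallel gripper is mounted at the origin on the work surface. World frame = base frame: x ahead of the robot, y to its left, z up, the work surface at z = 0. Lengths are in mm, angles in rad, forces in N, time in s.
With the tool pointing down it reaches from about 350 to 975 mm from the base axis. Payload 7.1 kg.
Tool frame: the origin (TCP) lies on the front face of the gripper's body, between the roots of the fingers; the fingertips stand 80 mm ahead of it and the grasp point (between the pads) lies 61 mm ahead of it (env.tips_ahead is the distance from the TCP to the fingertips, in mm); z points along the fingers, y is the line along which they close (so a half turn about z gives the same grasp; the last joint's range is limited). The gripper opens to 88 mm and grips with 3 to 60 N. Pads are 20 mm wide; open, the fingers measure 115 mm over their backs; the gripper's body (75 mm by 178 mm) begins 61 mm behind the grasp point.
Start: joints at [-1.339, 0.423, 1.63, -0, 1.089, -0.019], TCP at [155.131, -605.425, 302.675] pointing down, gripper open.
Joint ranges: [-3, 3], [-0.9, 2.11], [0.09, 2.58], [-1.31, 4.45], [0.11, 2.69], [-2.54, 2.54]. Speed limits (rad/s): [2.39, 2.39, 3.01, 3.14, 3.14, 3.14].

### API

Orientations are given as a unit quaternion [x, y, z, w].
In Python, from station import env, set_gripper, viewer, workorder gives the robot as it stands. Calls block until the motion is done:
- env.reach(position, orientation): joint-space move of the TCP to a pose.
- env.move_l(position, rot=None, rate=150, f_stop=None): straight line of the TCP; rot=None keeps the orientation; rate is the mean speed in mm/s. With f_stop (N) it stops when the force on the tool has changed by that much, and returns True; else False.
- env.move_joints(angles): joint-space move.
- set_gripper(opening): finger opening in mm; the grip force is fixed at half the most; returns when the fingers have stopped.
- env.hold(seconds).
- env.ik(position, orientation): joint angles nearest the present ones, or None.
- env.read_state(): the state.
- viewer.camera(name): name is "scene" or "top" or "wrist"; returns the picture (384x512x3 uint8, blue, green, red); there is no depth.
- viewer.camera_params(name): a dict with "fx", "fy", "cx", "cy" (pixels), "pose" (4x4, takes a point from camera to world coordinates); the wrist camera has in their place "tool_from_camera" (4x4, takes a point from camera to tool coordinates, whose origin is the TCP and whose axes are the flange's). Camera axes: x right, y up, looking along -z (the intrinsics and any distortion apply to the point x, -y, -z); pixel columns grow to the right and rows downward; lengths in mm; the calibration is good to about 2 mm. A picture is of the moment at which its call begins: read the wrist's pose just before it. camera_params takes no time and is no camera call.
A pose or a line that the arm cannot do raises env.IKError and nothing moves.
- workorder.sign_off(): hands the job in; it is judged then, once.
The state is a dict: "time_s": time; "qpos": joint angles; "dq": joint speeds; "tau": joint torques, N m; "tool_pos": TCP position; "orientation": TCP orientation; "force": force on the tool from outside, world axes, zero at the start; "wrist_torque": the same for the moment, N m; "width": finger opening in mm; "grip_force": force on a finger pad.
Only numpy, scipy, OpenCV 4.12 (cv2) and the standard library are available. Lean on these libraries where they do the work, as an engineer would, in place of code of your own. Each camera call takes 0.05 s, during which the arm holds its last target. There are 200 camera calls.

## Working session

There is one attempt and no reset: what is moved stays moved. The work goes in short steps, each a Python script; the robot and the scene stay as the last script left them, time stands still between calls to the robot, and variables do not carry over. Pictures are saved under pics/ and viewed, at most 10 in all, crops included, and the job is handed in when it is done.

```bash
mkdir -p pics; ls; python3 - <<'E'
from station import env, viewer
import cv2, numpy as np
np.set_printoptions(precision=3,suppress=True)
for n in ("scene","top"):
    cv2.imwrite(f"pics/{n}0.png",viewer.camera(n)); print(n,viewer.camera_params(n))
print(viewer.camera_params("wrist"),env.read_state())
E
```

```text
pics
scene {'fx': 349.36465491477674, 'fy': 349.36465491477674, 'cx': 253.8930776812665, 'cy': 190.71988839547885, 'pose': array([[   0.601,   -0.616,    0.51 ,  924.092],
       [   0.799,    0.472,   -0.372, -269.307],
       [  -0.011,    0.631,    0.775,  628.764],
       [   0.   ,    0.   ,    0.   ,    1.   ]])}
top {'fx': 364.2249368863386, 'fy': 364.2249368863386, 'cx': 250.48826838334972, 'cy': 195.8078529018584, 'pose': array([[ -0.021,   0.996,  -0.086, 496.764],
       [ -1.   ,  -0.021,  -0.001,   0.951],
       [ -0.002,   0.086,   0.996, 823.063],
       [  0.   ,   0.   ,   0.   ,   1.   ]])}
{'fx': 332.27958964619376, 'fy': 332.27958964619376, 'cx': 253.1398391450166, 'cy': 190.50644238060997, 'tool_from_camera': array([[ -0.001,   0.96 ,   0.281,  76.887],
       [  1.   ,   0.001,   0.001,   0.103],
       [  0.001,   0.281,  -0.96 , -81.463],
       [  0.   ,   0.   ,   0.   ,   1.   ]])} {'time_s': 0.1, 'qpos': array([-1.339,  0.424,  1.631,  0.   ,  1.089, -0.019]), 'dq': array([-0.   , -0.002, -0.001,  0.   ,  0.001,  0.   ]), 'tau': array([  0.001, -54.561, -27.432,   0.065,   0.019,  -0.   ]), 'tool_pos': array([ 155.052, -605.059,  301.979]), 'orientation': array([ 0.992,  0.125, -0.   , -0.001]), 'force': array([-0.35 ,  0.575, -0.741]), 'wrist_torque': array([-0.059,  0.048, -0.025]), 'grip_force': 0.0, 'width': 88.14528723229436}
```

View pics/top0.png

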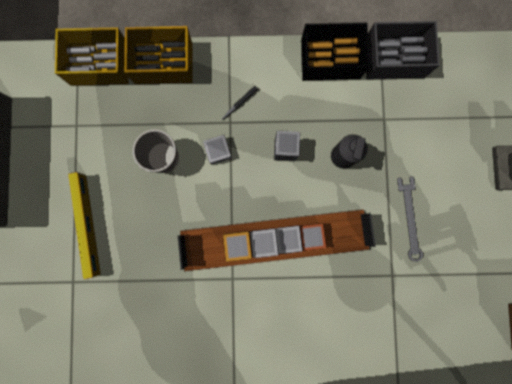

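View pics/scene0.png

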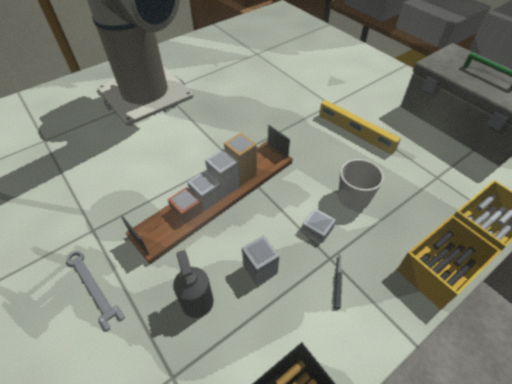

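The top view shows the row tops at about (237,246), (264,243), (291,239) and (314,237), for the 100, 85, 55 and 40 mm cases. The taller loose case is at (288,143). The board is yawed slightly, so I'll enlarge this area for corners.

```bash
cat > h.py <<'E'
from station import env, set_gripper, viewer, workorder
import cv2, numpy as np
from scipy.spatial.transform import Rotation as R
np.set_printoptions(precision=2,suppress=True)
def world(name,uv,z,T=None):
    p=viewer.camera_params(name); T=p["pose"] if T is None else T
    uv=np.atleast_2d(uv).astype(float)
    d=np.c_[(uv[:,0]-p["cx"])/p["fx"],-(uv[:,1]-p["cy"])/p["fy"],-np.ones(len(uv))]@T[:3,:3].T
    return T[:3,3]+d*((z-T[2,3])/d[:,2])[:,None]
def wristT():
    s=env.read_state(); T=np.eye(4); T[:3,:3]=R.from_quat(s["orientation"]).as_matrix(); T[:3,3]=s["tool_pos"]
    return T@viewer.camera_params("wrist")["tool_from_camera"]
def down(yaw): # tool z down, closing axis (tool y) at world angle yaw (mod pi)
    c,s=np.cos(yaw),np.sin(yaw); y=np.array([c,s,0]); z=np.array([0,0,-1.])
    return R.from_matrix(np.c_[np.cross(y,z),y,z]).as_quat()
E
python3 - <<'E'
import cv2
i=cv2.imread("pics/top0.png")[125:275,170:380]
cv2.imwrite("pics/crop.png",cv2.resize(i,None,fx=3.8,fy=3.8,interpolation=cv2.INTER_CUBIC))
E
```

```text
(no output)
```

View pics/crop.png

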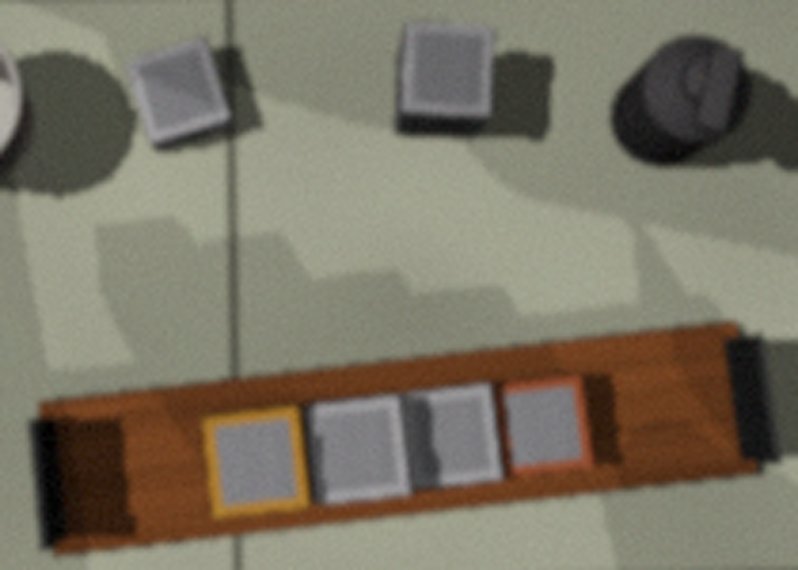

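```bash
python3 - <<'E'
from h import *
q=dict(c100=(118,[(203,418),(300,406),(310,508),(215,517)]),c85=(103,[(312,404),(404,396),(411,496),(320,502)]),
c55=(73,[(412,393),(492,384),(502,480),(418,488)]),c40=(58,[(502,384),(582,376),(590,464),(510,472)]),
l70=(70,[(405,24),(493,27),(491,117),(399,116)]),board=(18,[(40,402),(740,322),(765,470),(55,552)]),
l30=(30,[(130,72),(207,40),(230,118),(155,148)]))
for k,(z,c) in q.items():
    w=world("top",np.array(c)/3.8+[170,125],z)[:,:2]
    e=(w[0]-w[1])+(w[3]-w[2]); print(k,w.mean(0),"yaw of y axis rel world y",-np.arctan2(e[0],e[1]),"sizes",np.linalg.norm(w-np.roll(w,-1,0),axis=1))
E
```

```text
c100 [460.54  28.11] yaw of y axis rel world y 0.08761665853100196 sizes [49.52 51.39 48.05 49.99]
c85 [465.19 -25.5 ] yaw of y axis rel world y 0.05526476107123637 sizes [47.84 51.37 46.95 50.37]
c55 [469.9  -77.49] yaw of y axis rel world y 0.08198471666199982 sizes [43.49 51.57 45.3  50.85]
c40 [ 475.01 -128.67] yaw of y axis rel world y 0.07836216947577966 sizes [44.33 48.2  44.09 48.18]
l70 [670.4  -78.85] yaw of y axis rel world y -0.04390381023097855 sizes [48.8  50.59 50.7  51.83]
board [468.6  -51.26] yaw of y axis rel world y 0.09297702898792447 sizes [409.09  86.16 411.17  86.29]
l30 [669.01  72.25] yaw of y axis rel world y 0.3724659096610674 sizes [48.59 48.11 46.83 47.23]
```

```bash
cat >> h.py <<'E'
C=np.array([468.,-51.]); YAW=.092; U=np.array([-np.sin(YAW),np.cos(YAW)])
P=lambda s,z:[*(C+s*U),z]
E
python3 - <<'E'
from h import *
q=down(YAW)
env.reach(P(26,230),q)
env.move_l(P(26,129),rate=100,f_stop=15)
set_gripper(40); s=env.read_state(); print(s["width"],s["grip_force"],s["tool_pos"],s["qpos"])
print(env.move_l(P(98,129),rate=50,f_stop=40)); print(env.read_state()["force"])
set_gripper(88); env.move_l(P(98,240),rate=150)
env.reach([670-150,-200,300],q)
print(env.read_state()["time_s"])
cv2.imwrite("pics/top1.png",cv2.resize(viewer.camera("top")[110:290,150:400],None,fx=3.2,fy=3.2,interpolation=cv2.INTER_CUBIC))
E
```

```text
51.42834593254018 30.000266432762146 [465.72 -25.12 129.1 ] [-0.08  0.5   2.07  0.    0.57 -0.17]
False
[ 0.54 -0.8   5.4 ]
8.4917
```

View pics/top1.png

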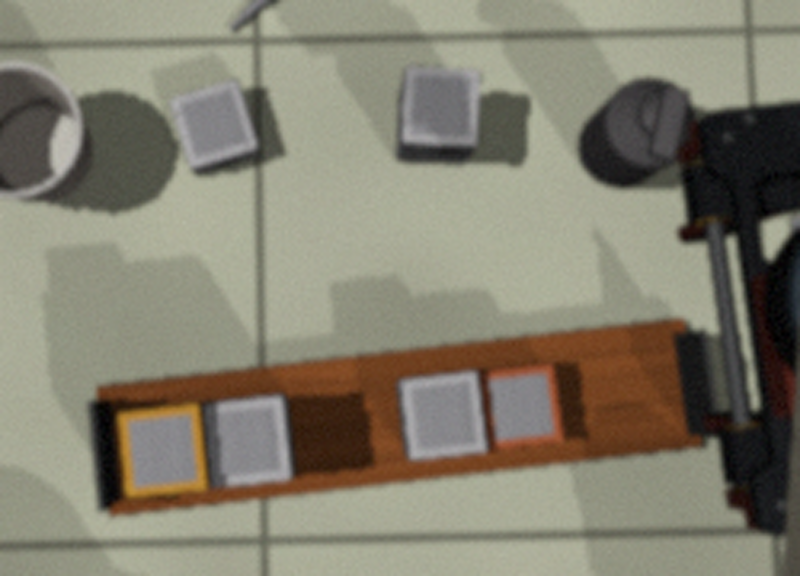

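The row is apart: the 55 mm top is around (443,415) and the 85 mm top around (250,441), with about 75 mm of free board between them. The loose case is undisturbed at (440,107).

```bash
python3 - <<'E'
from h import *
f=lambda c,z:world("top",np.array(c)/3.2+[150,110],z)[:,:2].mean(0)
a=f([(399,380),(478,371),(487,452),(408,460)],73); b=f([(208,404),(286,396),(293,478),(215,488)],103); l=f([(405,66),(480,70),(477,147),(400,144)],70)
print(a,b,l,(a-C)@U,(b-C)@U)
q=down(-.044)
z=111+2
env.reach([*l,230],q)
env.move_l([*l,z],rate=120,f_stop=15)
set_gripper(40); s=env.read_state(); print(s["width"],s["grip_force"])
env.move_l([*l,260],rate=150)
m=((a-C)@U+26+72)/2
print("target s",m)
env.reach(P(m,260),down(YAW))
s=env.read_state(); print(s["width"],s["grip_force"],s["tool_pos"],s["time_s"])
cv2.imwrite("pics/wrist2.png",viewer.camera("wrist"))
E
```

```text
[469.72 -74.28] [457.57  47.06] [671.09 -78.92] -23.34312874701384 98.60583454367632
51.77842115651248 29.787678122520447
target s 37.32843562649308
52.2400775963432 29.791074693202972 [466.25 -14.02 260.44] 13.15
```

View pics/wrist2.png

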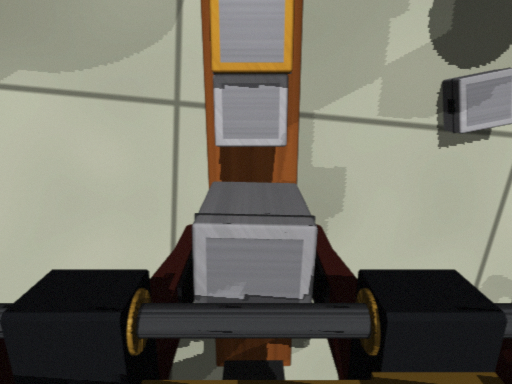

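The wrist view shows the case held squarely with its top at (195–315, 225–298). It is in line with the row, whose tops are near column 251. Next I lower it.

```bash
python3 - <<'E'
from h import *
m=37.3
print(env.move_l(P(m,137),rate=100,f_stop=20))
print(env.move_l(P(m,129),rate=15,f_stop=5)); s=env.read_state(); print(s["tool_pos"],s["force"])
set_gripper(88); env.hold(.2)
env.move_l(P(m,260),rate=150)
env.reach([520,-250,300],down(YAW))
print(env.read_state()["time_s"])
cv2.imwrite("pics/top3.png",cv2.resize(viewer.camera("top")[110:290,150:400],None,fx=3.2,fy=3.2,interpolation=cv2.INTER_CUBIC))
cv2.imwrite("pics/scene3.png",viewer.camera("scene"))
E
```

```text
False
True
[464.79 -13.84 131.  ] [0.14 0.05 4.27]
17.925
```

View pics/top3.png

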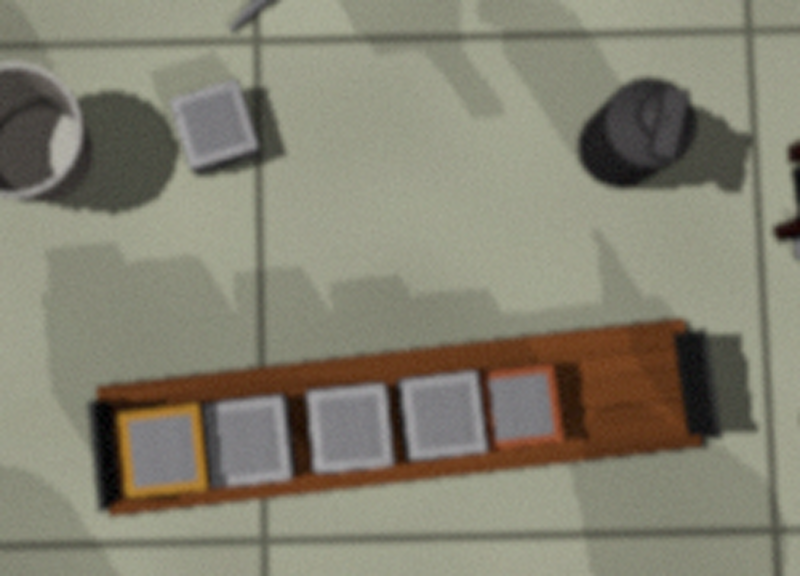

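View pics/scene3.png

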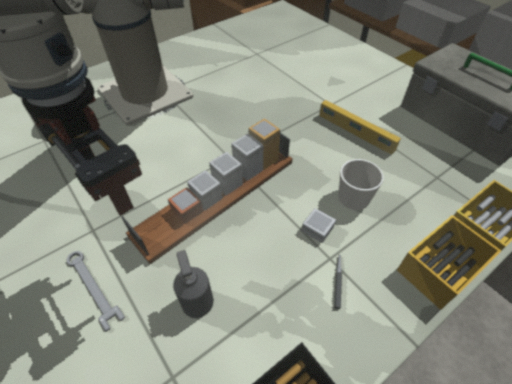

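Both pictures show five cases upright and in line, rising in height. The 70 mm case is at (349,428) in the top view, clear of both neighbours, and the robot is clear of everything.

```bash
python3 -c "
from h import *
print(workorder.sign_off())"
```

```text
the job is handed in; nothing more can be done
None
```

The row was slid apart and the 70 mm case now stands upright, square and released between the 55 and 85 mm cases; I handed the job in at about 18 s on the robot's clock, and the sign-off gave no verdict.

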